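Stow the lid tub behind the lift-up flap

TASK

The tub of punnet lids is sticking out of the little cupboard and keeps its lift-up flap ajar. Raise the flap until its stay locks and holds it up, push the tub right inside, then press the stay's release lever to unlock it and bring the flap down until it is fully shut. Leave the other things on the bench and on the cupboard where they are.

Things in the scene. Friction and masses are not known exactly. Their poses are not given: they have to be found in the camera images.
- cupboard: White bench cupboard, fixed, 270 wide (y) x 220 deep (x) x 174 mm high, open to the front (-x, towards the robot). Origin: on the bench below the middle of the flap's hinge line, in the plane of the front edges; x points into the cupboard, z up. Inside: 240 mm between side walls, floor at z = 12, roof underside at 160, back wall at x = 210. Bottle and tissue box on its roof, behind x = 85.
- flap_hinge (a point): Middle of the flap's hinge line, which runs along y: 180 mm above the cupboard's origin. The wooden flap hangs from it: 256 wide, 165 from hinge line to lower edge, 12 mm thick, inner face in the hinge plane, 0.5 kg. Axes of the flap (they turn with it): z along the flap to the hinge, x normal to it, into the cupboard when shut.
- flap (a joint): Flap opening: 0 = shut (hanging upright), growing as its lower edge swings out and up; stop at 2.85 rad (standing up, leaning to the robot). Raised past about 2.72 the stay catches; it then rests locked at about 2.69. Raising takes about 6 N at the handle. Unlocked, it sinks slowly by itself (damped, about 5 s) and stiff hinges halt it still ajar, near 0.2: it needs a light push of about 3 N to shut.
- flap_handle (a point): Grasp point of the flap's steel bow handle: 50 mm wide along y (two flat-sided legs and a bar, 16 mm high; grip across the 50 mm), standing 50 mm out from the flap's outer face. The point is 130 mm from the hinge line along the flap and 32 mm out from the outer face (44 from the inner face). Axes as the flap's.
- release (a joint): Angle of the stay's dark steel release lever, on the right (-y) outside of the cupboard: 0 = sprung up, at rest; 0.32 rad = pressed fully down. Its pivot is 125 mm behind the pad. About 0.17 rad (21 mm at the pad) frees the raised flap; keep it down about 1.5 s, until the flap has sunk 0.4 rad, or it catches again.
- release_pad (a point): Middle of the top of the release lever's flat pad, 40 (x) x 90 (y) x 8 mm, beside the cupboard: at rest at x = -70, y = -193, z = 118 mm in the cupboard's frame. Pressed straight down from above, by up to 38 mm, with 2 to 5 N.
- tub_front (a point): Centre of the front face of the open cream tub, 170 deep (x) x 210 wide (y) x 70 mm high, about 0.5 kg, full of clear lids, standing on the cupboard's floor; the point is 35 mm above its underside. Tub axes: x into the cupboard, z up. It slides, with 15 mm spare at either side. Inside when this face is past the hinge plane (x > 0 in the cupboard's frame); against the back wall it is at x = 40 mm.
- punnet_a: Bystander: clear lidded punnet of strawberries 128 x 178 x 50 mm, to the left of the cupboard; origin under its centre.
- punnet_b: Bystander: another such punnet, on the right of the bench nearer the robot; origin under its centre.
- bottle: Bystander: water bottle, 60 mm across, 160 high, standing on the cupboard's roof; origin under its centre.
- tissues: Bystander: tissue box 110 x 110 x 70 mm on the cupboard's roof; origin under its centre.
- mug: Bystander: white mug, 76 mm across, 85 high, on the bench to the right of the cupboard, behind the release lever; origin under its centre.
- marker: Bystander: black marker 130 mm long, 15 thick, lying on the left of the bench nearer the robot; origin under its centre.

How it is judged (in metres and radians):
On the way, in this order (a step that is already met when the one before it is completed fails the run):
1. the flap is up, at rest where its stay holds it (above 2.63 rad) (value of joint flap above 2.63 rad and velocity of joint flap between -0.1 and 0.1 rad/s and value of joint release below 0.06 rad), for 0.3 s.
2. the tub is pushed inside (its front face behind the hinge plane) while the flap stays locked up (x of tub_front in the frame of cupboard above 0.002 m and angle between tub_front's own z axis and vertical below 0.1 rad and value of joint flap above 2.63 rad), for 0.2 s.
3. the release lever is pressed (beyond 0.15 rad) with the flap still up (value of joint release above 0.15 rad and value of joint flap above 1.6 rad).
At the end, for the whole second after the job is handed in: The flap is shut (within 0.08 rad, 13 mm at its lower edge) and at rest, the tub stands inside with its front face behind the hinge plane, and the release lever is sprung back up (below 0.06 rad) (x of tub_front in the frame of cupboard above 0.002 m and angle between tub_front's own z axis and vertical below 0.1 rad and value of joint release below 0.06 rad and value of joint flap below 0.08 rad and velocity of joint flap below 0.05 rad/s); the robot touches nothing.
It fails at once if another thing (a punnet, the bottle, tissue box, mug or marker) is moved by more than 40 mm (distance of any of punnet_a, punnet_b, bottle, tissues, mug, marker from where it was at the start of the episode above 0.04 m).
It also fails if it takes over 72 s, if anything falls off the work surface, if the arm or the gripper's body presses on something with over 40 N, if the wrist force passes 120 N, or if a joint passes its speed limit or range.

ROBOT

A 6-joint arm with a two-finger parallel gripper is mounted at the origin on the work surface. World frame = base frame: x ahead of the robot, y to its left, z up, the work surface at z = 0. Lengths are in mm, angles in rad, forces in N, time in s.
With the tool pointing down it reaches from about 375 to 925 mm from the base axis. Payload 5.7 kg.
Tool frame: the origin (TCP) lies on the front face of the gripper's body, between the roots of the fingers; the fingertips stand 80 mm ahead of it and the grasp point (between the pads) lies 61 mm ahead of it; z points along the fingers, x is the direction in which the jaws open and shut, and the axes are right-handed (so a half turn about z gives the same grasp; the last joint's range is limited). The gripper opens to 88 mm and grips with 3 to 60 N. Pads are 20 mm wide; open, the fingers measure 115 mm over their backs; the gripper's body (75 mm by 178 mm) begins 61 mm behind the grasp point.
Start: joints at [-1.234, 0.359, 1.51, -0, 1.272, -0.115], TCP at [261.935, -539.78, 302.623] pointing down, gripper open.
Joint ranges: [-2.97, 2.97], [-1.01, 2.36], [0.21, 2.38], [-0.96, 4.11], [0.2, 2.71], [-2.98, 2.98]. Speed limits (rad/s): [2.39, 2.39, 3.14, 3.14, 3.14, 3.14].

INTERFACE

Orientations are given as a unit quaternion [w, x, y, z].
In Python, from plant import bot gives the robot as it stands.
- The arm moves only by the tool play_rows, never from a script. Its argument "steps" is a list that holds one entry, the list of rows, each a list of 7 numbers: the opening, from -1 (shut) to 1 (fully open), then the shift along the tool's x, y, z in cm, then the turn, a rotation vector about the tool's x, y, z in degrees. In form: [[[gripper, tx, ty, tz, rx, ry, rz], ...]]. A call has 1 to 20 rows; each row is the pose to reach, as a shift and turn from the pose commanded when the call began, along the tool's axes at that moment; what a row does not reach only later rows make up. A row lasts 1/8 s, in which the tool goes at most 62.5 mm and 10.7 degrees, less where a joint would pass 70% of its speed; a pose out of reach is approached as far as the arm can. A call with a gripper value outside its range is refused whole. The fingers move at their own pace and stop on an object; the grip force is fixed at half the most. Time passes only in rows, so rows that repeat a pose let the fingers close. It gives the time, the measured TCP pose, the force and the opening at its end, in the units of the state.
- bot.state(): the state, without advancing time (a new reading comes with each control period).
- bot.capture(name): name is "scene" or "top" or "wrist"; returns (picture, depth): 420x560x3 uint8, red, green, blue; 420x560 float32, mm along the optical axis (not along the pixel's ray), 0 where there is no reading.
- bot.camera_params(name): a dict with "fx", "fy", "cx", "cy" (pixels), "world_to_cam" (4x4, takes a point from world to camera coordinates). Camera axes: x right, y up, looking along -z (the intrinsics and any distortion apply to the point x, -y, -z); pixel columns grow to the right and rows downward; lengths in mm; the calibration is good to about 2 mm. The wrist camera is an equidistant fisheye: a pixel r from the principal point sees the ray r / f radians off the axis. A picture is of the moment at which its call begins: read the wrist's pose just before it. camera_params takes no time and is no camera call; for the wrist camera it gives the pose at the moment of the call.
- bot.job_done(): hands the job in, once; it reports no verdict.
The state is a dict: "time_s": time; "qpos": joint angles; "joint_vel": joint speeds; "joint_efforts": joint torques, N m; "eef_pos": TCP position; "tool_rot": TCP orientation; "force": force on the tool from outside, world axes, zero at the start; "wrist_torque": the same for the moment, N m; "gripper_width": opening from 0.0 (shut) to 1.0 (fully open).
Only numpy, scipy, OpenCV 4.12 (cv2) and the standard library are available. Lean on these libraries where they do the work, as an engineer would, in place of code of your own. Each camera call takes 0.05 s, during which the arm holds its last target. There are 200 camera calls.

## Working session

There is one attempt and no reset: what is moved stays moved. The work goes in short steps, Python scripts to look and compute and a tool call to move; the robot and the scene stay as the last step left them, time stands still between calls to the robot, and variables do not carry over. Pictures are saved under pics/ and viewed, about 8 in all and at most 12, crops included, and the job is handed in when it is done.

Besides the shell and the picture viewer there is one more tool, called after "Emit:" as name(argument=value, ...) on one line, values as JSON. play_rows: Moves the arm, as the interface text tells. Its arguments: {"type":"object","properties":{"steps":{"type":"array"}},"required":["steps"]}

```bash
mkdir -p pics; ls
cat > h.py <<'E'
import numpy as np,cv2
from plant import bot
def cap(n,f=None):
    p=bot.camera_params(n); im,d=bot.capture(n)
    if f: cv2.imwrite('pics/'+f,cv2.cvtColor(im,cv2.COLOR_RGB2BGR))
    return im,d,p
def pts(d,p):  # world points for pinhole
    v,u=np.mgrid[:d.shape[0],:d.shape[1]]
    X=np.stack([(u-p['cx'])/p['fx']*d,-(v-p['cy'])/p['fy']*d,-d,np.ones_like(d)],-1)
    return (X@np.linalg.inv(np.array(p['world_to_cam'])).T)[...,:3]
E
python3 - <<'E'
from h import *
a,d,p=cap('scene','s.png');np.savez('s.npz',a=a,d=d,P=pts(d,p))
b,e,q=cap('top','t.png');np.savez('t.npz',a=b,d=e,P=pts(e,q))
print(bot.state(),p,q)
cv2.imwrite('pics/st.png',cv2.resize(cv2.cvtColor(np.vstack([a,b]),cv2.COLOR_RGB2BGR),None,fx=.71,fy=.71))
E
```

```text
pics
{'time_s': 0.1, 'qpos': array([-1.23408856e+00,  3.59405454e-01,  1.51135213e+00,  2.06260770e-05,
        1.27249157e+00, -1.15067060e-01]), 'joint_vel': array([ 1.28177919e-03, -6.00584615e-05, -3.24874540e-03,  5.79073666e-04,
        1.24950382e-03,  6.28111445e-04]), 'joint_efforts': array([ 8.80650769e-04, -5.16354704e+01, -2.71409619e+01,  6.78116363e-02,
        2.77184998e-02, -2.89775483e-05]), 'eef_pos': array([ 261.78589535, -539.31591391,  301.89930156]), 'tool_rot': array([-5.24995441e-04,  8.47512989e-01, -5.30774007e-01, -6.40684798e-04]), 'force': array([-0.16961039, -0.96026148, -0.24994814]), 'wrist_torque': array([-0.02770622, -0.02217849,  0.04554852]), 'gripper_width': 1.0031855898643847} {'fx': 415.88589910192394, 'fy': 415.88589910192394, 'cx': 270.4554705639779, 'cy': 214.9429210125479, 'world_to_cam': array([[-8.62310124e-01, -5.06049156e-01, -1.83167068e-02,
         4.85330441e+02],
       [ 3.73859321e-01, -6.60621510e-01,  6.51005705e-01,
        -2.63397448e+02],
       [-3.41541299e-01,  5.54520939e-01,  7.58851810e-01,
        -1.05979523e+03],
       [ 0.00000000e+00,  0.00000000e+00,  0.00000000e+00,
         1.00000000e+00]])} {'fx': 437.3906905861172, 'fy': 437.3906905861172, 'cx': 284.9163698970982, 'cy': 214.08344639650903, 'world_to_cam': array([[ 1.54275493e-02, -9.99768128e-01, -1.50226498e-02,
         5.67451777e+01],
       [ 9.96269636e-01,  1.40942965e-02,  8.51361506e-02,
        -5.78835199e+02],
       [-8.49046763e-02, -1.62800520e-02,  9.96256069e-01,
        -1.18081594e+03],
       [ 0.00000000e+00,  0.00000000e+00,  0.00000000e+00,
         1.00000000e+00]])}
```

View pics/s.png

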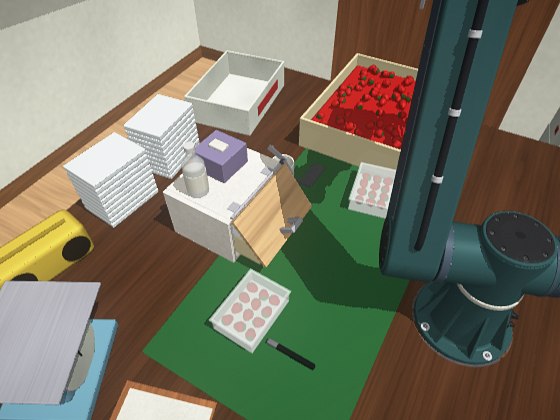

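View pics/t.png

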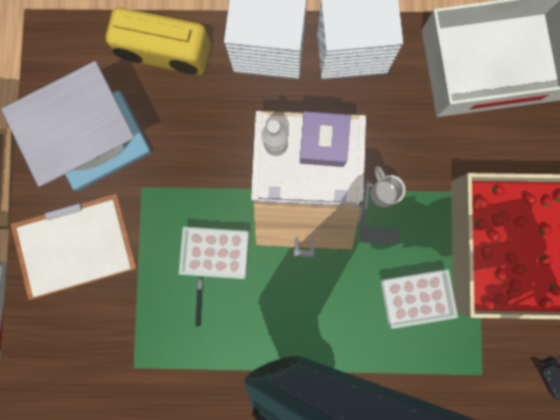

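The scene view shows the flap ajar (handle near 290,225). In the top view the roof spans about (253–366, 112–203), the handle is at (304,246) and the release pad at (380,236).

Run:
```python
from h import *
Z=np.load('t.npz');a,d,P=Z['a'],Z['d'],Z['P']
print('depth ok',(d>0).mean(), 'bench z', np.median(P[300:350,160:240,2]))
z=P[...,2]
# hinge-line/roof: ray cast roof outline at z=174
m=((z>168)&(z<180)&(d>0)).astype(np.uint8); m[:, :230]=0;m[:,390:]=0;m[:100]=0;m[215:]=0
m=cv2.morphologyEx(m,cv2.MORPH_OPEN,np.ones((3,3)))
xy=P[m>0][:,:2].astype(np.float32);r=cv2.minAreaRect(xy);print('roof',r,cv2.boxPoints(r), np.median(P[m>0][:,2]))
# front edge line: per column lowest row
L=[]
for u in range(258,362,3):
    v=np.where(m[:,u])[0]
    if len(v): L.append(P[v.max(),u])
L=np.array(L);print(L[::5]);
vx=cv2.fitLine(L[:,:2].astype(np.float32),cv2.DIST_HUBER,0,.01,.01).ravel();print('front line',vx,np.degrees(np.arctan2(vx[1],vx[0])))
# sides
for side in (0,1):
    S=[]
    for v in range(125,195,3):
        u=np.where(m[v])[0]
        if len(u): S.append(P[v,u.min() if side==0 else u.max()])
    S=np.array(S);l=cv2.fitLine(S[:,:2].astype(np.float32),cv2.DIST_HUBER,0,.01,.01).ravel();print('side',l)
hsv=cv2.cvtColor(a,cv2.COLOR_RGB2HSV)
# flap
f=np.zeros(z.shape,bool);f[208:244,260:350]=1
f&=(hsv[...,1]>70)&(z>30)
Q=P[f];A=np.c_[Q[:,:2],np.ones(len(Q))];
from numpy.linalg import lstsq
for _ in range(4):
    c=lstsq(A,Q[:,2],rcond=None)[0];k=abs(A@c-Q[:,2])<6;A,Q=A[k],Q[k]
print('flap plane z=',c,len(Q),'open angle', np.arctan2(1,np.hypot(c[0],c[1])), Q.min(0),Q.max(0))
# pad
pad=np.zeros(z.shape,bool);pad[222:250,358:406]=1;pad&=(z>95)&(z<135)
Q=P[pad];r=cv2.minAreaRect(Q[:,:2].astype(np.float32));print('pad',r,np.median(Q[:,2]),len(Q))
h=np.zeros(z.shape,bool);h[234:262,290:320]=1;
for v in range(236,260,3): print(v,[(int(x),int(y),int(w)) for x,y,w in P[v,292:318:4]])
```

```text
depth ok 0.9959566326530612 bench z 0.8970930349997843
roof ((693.6513061523438, 8.858963012695312), (270.2308044433594, 245.031005859375), 88.35445404052734) [[ 567.30634  -122.682526]
 [ 812.23627  -129.7189  ]
 [ 819.9963    140.40045 ]
 [ 575.06635   147.43683 ]] 173.91431665181233
[[576.9406548  128.41945306 171.16362301]
 [575.11791801  92.01028975 170.05736505]
 [575.34296483  55.57426536 173.06437446]
 [573.74033524  19.19317439 169.64683102]
 [571.53073904 -16.98157502 172.7859826 ]
 [570.00767009 -53.59542021 168.39351175]
 [570.44539206 -89.78257255 169.22196869]]
front line [2.8313981e-02 9.9959910e-01 5.7357477e+02 9.5351973e+00] 88.37751
side [ 9.9942899e-01 -3.3788398e-02  7.1599536e+02  1.4176788e+02]
side [ 9.9939859e-01 -3.4676570e-02  7.2242859e+02 -1.2578262e+02]
flap plane z= [ 1.19054851e+00 -3.27378144e-02 -5.15381572e+02] 883 open angle 0.6984437873031725 [528.96777389 -99.04471458 117.5656988 ] [573.42742291 125.75956494 163.05404481]
pad ((524.3455810546875, -174.76455688476562), (99.16024780273438, 50.87728500366211), 85.28787994384766) 117.44144967987381 6
[... 187 characters left out ...]
84), (508, -6, 90), (508, -17, 82)]
242 [(500, 44, 68), (499, 34, 100), (500, 23, 71), (500, 13, 72), (500, 2, 75), (500, -6, 94), (501, -18, 78)]
245 [(492, 44, 59), (492, 34, 104), (492, 23, 61), (493, 12, 62), (493, 2, 63), (492, -6, 104), (493, -18, 63)]
248 [(485, 44, 1), (484, 34, 108), (485, 22, -1), (485, 10, 1), (485, 0, 0), (485, -6, 107), (486, -22, -1)]
251 [(476, 44, 0), (476, 34, 115), (477, 24, 112), (477, 14, 114), (477, 3, 113), (477, -6, 116), (477, -22, 0)]
254 [(468, 44, -1), (469, 34, 112), (469, 24, 110), (469, 14, 115), (469, 3, 112), (469, -6, 115), (469, -22, 0)]
257 [(460, 44, 5), (460, 32, 0), (460, 21, -1), (460, 10, -2), (460, 0, 4), (461, -11, 1), (461, -22, 2)]
```

```bash
cat >> h.py <<'E'
from scipy.spatial.transform import Rotation as R
YAW=-0.033; ex=np.array([np.cos(YAW),np.sin(YAW),0]); ey=np.array([-ex[1],ex[0],0]); ez=np.array([0,0,1.])
O=np.array([600,12,0.])
def W(x,y,z): return O+x*ex+y*ey+z*ez
def rot(al,tw=0):  # al: deg tilt forward from down; tool x=-ey at tw=0
    a=np.radians(al); z=np.sin(a)*ex-np.cos(a)*ez; x=-ey
    return R.from_matrix(np.c_[x,np.cross(z,x),z])*R.from_euler('z',tw,degrees=True)
def handle(th): return W(-130*np.sin(th)-44*np.cos(th),0,180-130*np.cos(th)+44*np.sin(th))
def now():
    s=bot.state();q=s['tool_rot'];return s,np.array(s['eef_pos']),R.from_quat([q[1],q[2],q[3],q[0]])
def rows(tg,ahead=61):  # tg: list of (point, al, tw); point lies `ahead` mm ahead of TCP
    s,p,r=now(); print('t',round(s['time_s'],2),'tcp',p.round(1),'F',s['force'].round(1),'q',s['qpos'].round(2),'w',round(s['gripper_width'],2))
    for P_,al,tw in tg:
        t=rot(al,tw); c=P_-ahead*t.as_matrix()[:,2]
        print(np.r_[r.inv().apply(c-p)/10,np.degrees((r.inv()*t).as_rotvec())].round(1).tolist(),'tcp',c.round(0))
E
python3 - <<'E'
from h import *
h=handle(.70);print(h)
n=rot(40).as_matrix()[:,2]
rows([(h-110*n+80*ez,20,0),(h-80*n,40,0),(h,40,0)])
E
```

```text
[482.66256366  15.8735416  108.91609389]
t 0.1 tcp [ 261.8 -539.3  301.9] F [-0.2 -1.  -0.2] q [-1.23  0.36  1.51  0.    1.27 -0.12] w 1.0
[-44.6, -36.0, -2.8, 19.6, 4.9, 27.5] tcp [391.  19. 331.]
[-44.5, -36.1, 8.6, 39.2, 9.8, 26.6] tcp [392.  19. 217.]
[-42.1, -40.6, 14.7, 39.2, 9.8, 26.6] tcp [443.  17. 156.]
```

Emit:
play_rows(steps=[[[1,-44.6,-36.0,-2.8,19.6,4.9,27.5],[1,-44.6,-36.0,-2.8,19.6,4.9,27.5],[1,-44.6,-36.0,-2.8,19.6,4.9,27.5],[1,-44.6,-36.0,-2.8,19.6,4.9,27.5],[1,-44.6,-36.0,-2.8,19.6,4.9,27.5],[1,-44.6,-36.0,-2.8,19.6,4.9,27.5],[1,-44.6,-36.0,-2.8,19.6,4.9,27.5],[1,-44.6,-36.0,-2.8,19.6,4.9,27.5],[1,-44.6,-36.0,-2.8,19.6,4.9,27.5],[1,-44.6,-36.0,-2.8,19.6,4.9,27.5],[1,-44.6,-36.0,-2.8,19.6,4.9,27.5],[1,-44.6,-36.0,-2.8,19.6,4.9,27.5],[1,-44.5,-36.1,8.6,39.2,9.8,26.6],[1,-44.5,-36.1,8.6,39.2,9.8,26.6],[1,-44.5,-36.1,8.6,39.2,9.8,26.6],[1,-44.5,-36.1,8.6,39.2,9.8,26.6]]])

```text
time_s: 2.1
eef_pos: [413.2, 7.3, 249.1]
tool_rot: [0.229, -0.659, 0.679, -0.228]
force: [-29.9, -25.5, -15.5]
gripper_width: 1.005
```

Run:
```python
from h import *
h=handle(.70)
n=rot(40).as_matrix()[:,2]
rows([(h-80*n,40,0),(h,40,0)])
cap('wrist','w1.png')
```

```text
t 2.1 tcp [413.2   7.3 249.1] F [-29.9 -25.5 -15.5] q [-0.26 -0.    2.38  0.89  0.19  0.51] w 1.0
[-1.1, 3.7, 1.2, 2.3, 0.7, -0.1] tcp [392.  19. 217.]
[-1.0, 3.3, 9.2, 2.3, 0.7, -0.1] tcp [443.  17. 156.]
```

View pics/w1.png

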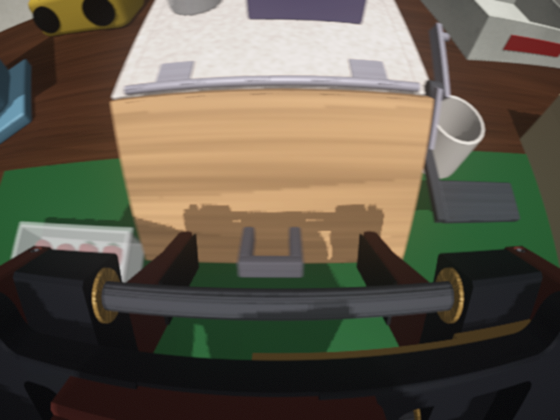

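Wrist view: the handle at (270,250) lies centred between the fingers. The joints are near their limits with this tilt, so I'll grasp with less.

Run:
```python
from h import *
h=handle(.70)
n=rot(10).as_matrix()[:,2]
rows([(h-80*n,10,0),(h,10,0)])
```

```text
t 2.15 tcp [414.    7.7 249. ] F [ 0.9 -1.9 -0.2] q [-0.26 -0.    2.38  0.9   0.2   0.5 ] w 1.0
[-1.0, -3.4, 2.8, -27.7, 0.8, 0.2] tcp [458.  17. 248.]
[-0.9, 0.3, 9.9, -27.7, 0.8, 0.2] tcp [472.  16. 169.]
```

Emit:
play_rows(steps=[[[1,-1.0,-3.4,2.8,-27.7,0.8,0.2],[1,-1.0,-3.4,2.8,-27.7,0.8,0.2],[1,-1.0,-3.4,2.8,-27.7,0.8,0.2],[1,-1.0,-3.4,2.8,-27.7,0.8,0.2],[1,-1.0,-3.4,2.8,-27.7,0.8,0.2]]])

```text
time_s: 2.78
eef_pos: [460.2, 16.7, 249.2]
tool_rot: [0.061, -0.692, 0.716, -0.065]
force: [0.2, 0.8, 0.1]
gripper_width: 1.0
```

Run:
```python
from h import *
h=handle(.70)
n=rot(10).as_matrix()[:,2]
rows([(h-80*n,10,0),(h,10,0)])
```

```text
t 2.77 tcp [460.2  16.7 249.2] F [0.2 0.8 0.1] q [-0.12  0.15  1.98  0.02  0.84  1.47] w 1.0
[0.0, 0.2, 0.1, -0.2, -0.1, -0.0] tcp [458.  17. 248.]
[-0.0, 0.3, 8.1, -0.2, -0.1, -0.0] tcp [472.  16. 169.]
```

Emit:
play_rows(steps=[[[1,0,0.3,4,0,0,0],[1,0,0.3,8.1,0,0,0],[1,0,0.3,8.1,0,0,0],[-1,0,0.3,8.1,0,0,0],[-1,0,0.3,8.1,0,0,0],[-1,0,0.3,8.1,0,0,0],[-1,0,0.3,8.1,0,0,0],[-1,0,0.3,8.1,0,0,0],[-1,0,0.3,8.1,0,0,0]]])

```text
time_s: 3.9
eef_pos: [469.4, 14.9, 169.0]
tool_rot: [0.059, -0.694, 0.714, -0.066]
force: [-3.4, -24.2, 1.7]
gripper_width: 0.571
```

Run:
```python
from h import *
rows([(handle(t),al,0) for t,al in [(.7,10),(.9,10),(1.1,8),(1.3,5),(1.5,0),(1.7,-5),(1.9,-10),(2.1,-15),(2.3,-20),(2.5,-25),(2.7,-30),(2.8,-30),(2.69,-30)]])
```

```text
t 3.9 tcp [469.4  14.9 169. ] F [ -3.4 -24.2   1.7] q [-0.12  0.3   2.05  0.02  0.62  1.46] w 0.57
[-0.1, -0.3, 0.0, -0.1, -0.3, 0.3] tcp [472.  16. 169.]
[-0.1, 0.5, -2.6, -0.1, -0.3, 0.3] tcp [460.  17. 194.]
[-0.1, 0.4, -5.3, -2.1, -0.3, 0.3] tcp [456.  17. 221.]
[-0.1, -0.2, -8.0, -5.1, -0.4, 0.3] tcp [458.  17. 248.]
[-0.1, -1.7, -10.5, -10.1, -0.4, 0.3] tcp [467.  16. 276.]
[-0.0, -3.6, -12.8, -15.1, -0.4, 0.3] tcp [482.  16. 301.]
[-0.0, -5.9, -14.7, -20.1, -0.4, 0.2] tcp [502.  15. 324.]
[-0.0, -8.6, -16.1, -25.1, -0.4, 0.2] tcp [526.  14. 343.]
[0.0, -11.6, -17.0, -30.1, -0.4, 0.2] tcp [553.  14. 357.]
[0.0, -14.7, -17.4, -35.1, -0.4, 0.2] tcp [583.  13. 366.]
[0.1, -17.8, -17.2, -40.1, -0.4, 0.2] tcp [615.  12. 369.]
[0.1, -19.2, -17.0, -40.1, -0.4, 0.2] tcp [628.  11. 370.]
[0.1, -17.7, -17.2, -40.1, -0.4, 0.2] tcp [613.  12. 369.]
```

Emit:
play_rows(steps=[[[-1,0.1,0.4,-1.3,0,0,0],[-1,0.2,0.8,-2.6,0,0,0],[-1,0.2,0.8,-4.0,-1,0,0],[-1,0.2,0.7,-5.3,-2,0,0],[-1,0.2,0.4,-6.7,-3.5,0,0],[-1,0.2,0.1,-8.0,-5,0,0],[-1,0.2,-0.6,-9.3,-7.5,0,0],[-1,0.2,-1.4,-10.5,-10,0,0],[-1,0.2,-2.3,-11.7,-12.5,0,0],[-1,0.2,-3.3,-12.8,-15,0,0],[-1,0.2,-3.3,-12.8,-15,0,0]]])

```text
time_s: 5.28
eef_pos: [478.0, 14.2, 300.0]
tool_rot: [-0.033, -0.695, 0.717, 0.031]
force: [-3.5, -7.2, -1.3]
gripper_width: 0.568
```

Run:
```python
from h import *
rows([(handle(t),al,0) for t,al in [(1.7,-5),(1.9,-10),(2.1,-15),(2.3,-20),(2.5,-25),(2.7,-30),(2.78,-30),(2.69,-30)]])
cap('scene','s2.png')
```

```text
t 5.28 tcp [478.   14.2 300. ] F [-3.5 -7.2 -1.3] q [-0.11  0.23  1.72 -0.01  1.29  1.5 ] w 0.57
[-0.2, -0.4, -0.2, 0.2, -0.2, 0.1] tcp [482.  16. 301.]
[-0.2, -2.2, -2.6, -4.8, -0.2, 0.1] tcp [502.  15. 324.]
[-0.2, -4.4, -4.7, -9.8, -0.2, 0.1] tcp [526.  14. 343.]
[-0.1, -7.0, -6.3, -14.8, -0.2, 0.1] tcp [553.  14. 357.]
[-0.1, -9.9, -7.5, -19.8, -0.3, 0.0] tcp [583.  13. 366.]
[-0.1, -13.0, -8.1, -24.8, -0.3, 0.0] tcp [615.  12. 369.]
[-0.1, -14.1, -8.3, -24.8, -0.3, 0.0] tcp [626.  11. 370.]
[-0.1, -12.9, -8.1, -24.8, -0.3, 0.0] tcp [613.  12. 369.]
```

View pics/s2.png

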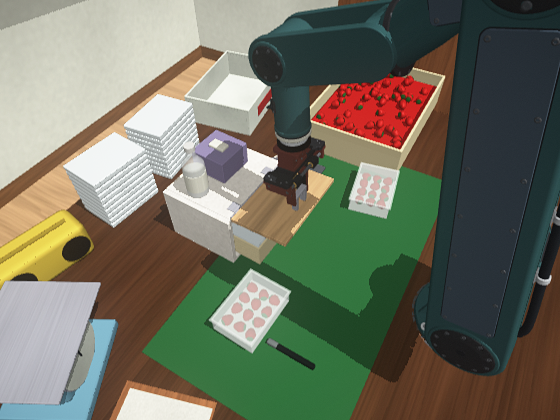

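The scene view shows the flap raised past horizontal, with the gripper on the handle near (300,185) and nothing else moved. I'll carry on up.

Emit:
play_rows(steps=[[[-1,0,-0.8,-1.2,-2.5,0,0],[-1,0,-1.9,-2.4,-5,0,0],[-1,0,-3.0,-3.5,-7.5,0,0],[-1,0,-4.1,-4.5,-10,0,0],[-1,0,-5.4,-5.3,-12.5,0,0],[-1,0,-6.7,-6.1,-15,0,0],[-1,0,-8.1,-6.7,-17.5,0,0],[-1,0,-9.6,-7.3,-20,0,0],[-1,0,-11.1,-7.6,-22.5,0,0],[-1,0,-12.6,-7.9,-25,0,0],[-1,0,-13.3,-8.0,-25,0,0],[-1,0,-14.0,-8.1,-25,0,0],[-1,0,-14.0,-8.1,-25,0,0]]])

```text
time_s: 6.95
eef_pos: [625.2, 9.7, 368.3]
tool_rot: [-0.182, -0.671, 0.694, 0.185]
force: [-1.9, -5.4, -2.0]
gripper_width: 0.564
```

Run:
```python
from h import *
s,p,r=now();g=p+61*r.as_matrix()[:,2]
v=np.array([(g-O)@ex,g[2]-180]);th=np.arctan2(-v[0],-v[1])-np.arctan2(44,130); th%=2*np.pi
print('G in cup',v,np.hypot(*v),np.hypot(130,44),'theta',th)
rows([(handle(th),-30,0),(handle(2.69),-30,0),(handle(2.8),-30,0)])
```

```text
G in cup [ -5.28252846 135.47302796] 135.57598021969955 137.2443077143821 theta 2.7762603698660206
t 6.95 tcp [625.2   9.7 368.3] F [-1.9 -5.4 -2. ] q [-0.08  0.61  1.03 -0.03  2.03  1.52] w 0.56
[-0.1, 0.1, -0.1, 0.1, -0.2, -0.1] tcp [625.  11. 370.]
[-0.1, 1.1, 0.5, 0.1, -0.2, -0.1] tcp [613.  12. 369.]
[-0.1, -0.2, -0.3, 0.1, -0.2, -0.1] tcp [628.  11. 370.]
```

Emit:
play_rows(steps=[[[-1,0,-0.4,-0.2,0,0,0],[-1,0,-0.4,-0.2,0,0,0],[-1,0,0.5,0.2,0,0,0],[-1,0,1.1,0.5,0,0,0],[-1,0,1.1,0.5,0,0,0],[0.4,0,1.1,0.5,0,0,0],[1,0,1.1,0.5,0,0,0],[1,0,1.1,0.5,0,0,0],[1,0,1.1,0.5,0,0,0],[1,0,1.1,-5,0,0,0],[1,0,1.1,-11,0,0,0],[1,0,1.1,-11,0,0,0]]])

```text
time_s: 8.45
eef_pos: [672.8, 9.6, 473.4]
tool_rot: [-0.177, -0.673, 0.695, 0.182]
force: [-0.8, -0.1, -0.2]
gripper_width: 0.999
```

Run:
```python
from h import *
rows([])
cap('scene','s3.png')
```

```text
t 8.45 tcp [672.8   9.6 473.4] F [-0.8 -0.1 -0.2] q [-0.08  0.65  0.7  -0.03  2.3   1.51] w 1.0
```

View pics/s3.png

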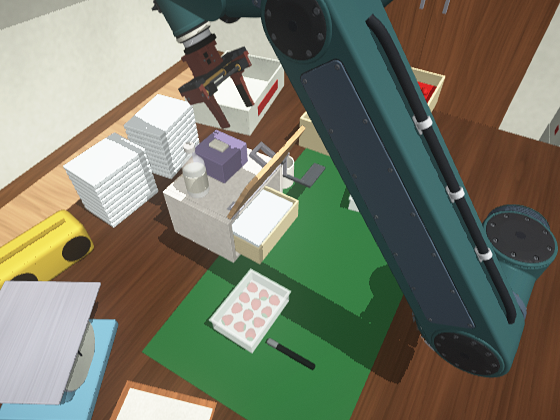

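The scene view shows the flap standing locked (about 235–300, 130–215), the tub sticking out at (265,225), and the bottle, box and mug in place. Next I'll fit the arm geometry, so the tub push has a reachable tilt.

```bash
cat > kin.py <<'E'
import numpy as np
D=[([-1.234,.359,1.511,1.272],(261.8,-539.3,301.9)),([-.12,.15,1.98,.84],(460.2,16.7,249.2)),([-.12,.30,2.05,.62],(469.4,14.9,169)),
([-.11,.23,1.72,1.29],(478,14.2,300)),([-.08,.61,1.03,2.03],(625.2,9.7,368.3)),([-.08,.65,.70,2.3],(672.8,9.6,473.4))]
A=[];B=[]
for q,p in D:
    a,b,c=q[1],q[1]+q[2],q[1]+q[2]+q[3]; s,k=np.sin,np.cos
    r=np.hypot(p[0],p[1])
    A+=[[1,0,s(a),s(b),s(c)],[0,1,k(a),k(b),k(c)]];B+=[r,p[2]]
x,*_=np.linalg.lstsq(np.array(A),np.array(B),rcond=None)
print('a,h,L2,L3,D',x.round(0),'res',(np.array(A)@x-B).round(0))
E
python3 - <<'E'
from kin import *
from scipy.optimize import fsolve
a,h,L2,L3,Dd=x
for al in (20,25,30,35,40,45,55,65,75):
  for X in (500,520,560,608):
    t=np.radians(al); wr=X-(80+Dd)*np.sin(t)-a; wz=40+(80+Dd)*np.cos(t)-h
    d=np.hypot(wr,wz); c3=(d*d-L2**2-L3**2)/(2*L2*L3)
    if abs(c3)>1: print(al,X,'unreach');continue
    q3=np.arccos(c3); q2=np.arctan2(wr,wz)-np.arctan2(L3*np.sin(q3),L2+L3*c3)
    print(al,X,'q2 %.2f q3 %.2f q5 %.2f'%(q2,q3,np.pi-t-q2-q3))
E
```

```text
a,h,L2,L3,D [-28.  66. 605. 422. 194.] res [-12.  12.  -7.   0.  15. -13.   5.   6.  17.  -3. -17.  -3.]
20 500 q2 0.32 q3 2.20 q5 0.27
20 520 q2 0.34 q3 2.16 q5 0.29
20 560 q2 0.39 q3 2.07 q5 0.33
20 608 q2 0.45 q3 1.97 q5 0.38
25 500 q2 0.31 q3 2.26 q5 0.14
25 520 q2 0.33 q3 2.22 q5 0.16
25 560 q2 0.38 q3 2.13 q5 0.20
25 608 q2 0.43 q3 2.03 q5 0.25
30 500 q2 0.30 q3 2.32 q5 -0.00
30 520 q2 0.33 q3 2.28 q5 0.02
30 560 q2 0.37 q3 2.19 q5 0.06
30 608 q2 0.42 q3 2.08 q5 0.11
35 500 q2 0.31 q3 2.37 q5 -0.15
35 520 q2 0.33 q3 2.33 q5 -0.13
35 560 q2 0.37 q3 2.25 q5 -0.09
35 608 q2 0.42 q3 2.14 q5 -0.03
40 500 q2 0.32 q3 2.43 q5 -0.31
40 520 q2 0.34 q3 2.39 q5 -0.28
40 560 q2 0.38 q3 2.30 q5 -0.24
40 608 q2 0.43 q3 2.20 q5 -0.18
45 500 q2 0.35 q3 2.48 q5 -0.47
45 520 q2 0.36 q3 2.44 q5 -0.45
45 560 q2 0.40 q3 2.36 q5 -0.40
45 608 q2 0.44 q3 2.25 q5 -0.33
55 500 q2 0.43 q3 2.59 q5 -0.84
55 520 q2 0.44 q3 2.54 q5 -0.80
55 560 q2 0.46 q3 2.45 q5 -0.73
55 608 q2 0.49 q3 2.35 q5 -0.66
65 500 q2 0.57 q3 2.68 q5 -1.25
65 520 q2 0.57 q3 2.63 q5 -1.19
65 560 q2 0.56 q3 2.54 q5 -1.10
65 608 q2 0.58 q3 2.43 q5 -1.00
75 500 q2 0.76 q3 2.75 q5 -1.68
75 520 q2 0.74 q3 2.70 q5 -1.60
75 560 q2 0.70 q3 2.60 q5 -1.47
75 608 q2 0.69 q3 2.48 q5 -1.34
```

Run:
```python
from h import *
rows([(W(-180,0,370),0,0),(W(-150,0,200),5,0),(W(-125,0,45),14,0)],80)
```

```text
t 8.5 tcp [671.8   9.7 470.8] F [-0.1 -0.2  0.9] q [-0.08  0.65  0.71 -0.03  2.3   1.51] w 1.0
[-0.0, 20.8, 14.3, 29.7, -0.1, 0.1] tcp [420.  18. 450.]
[-0.0, 10.4, 27.9, 34.7, -0.1, 0.1] tcp [443.  17. 280.]
[-0.0, 1.5, 41.0, 43.7, -0.0, 0.1] tcp [456.  17. 123.]
```

Emit:
play_rows(steps=[[[1,0,11,7,10,0,0],[1,0,20.8,14.3,29.7,0,0],[1,0,20.8,14.3,29.7,0,0],[1,0,20.8,14.3,29.7,0,0],[1,0,20.8,14.3,29.7,0,0],[1,0,20.8,14.3,29.7,0,0],[1,0,10.4,27.9,34.7,0,0],[1,0,10.4,27.9,34.7,0,0],[1,0,10.4,27.9,34.7,0,0],[1,0,10.4,27.9,34.7,0,0],[1,0,1.5,41.0,43.7,0,0],[1,0,1.5,41.0,43.7,0,0],[1,0,1.5,41.0,43.7,0,0],[1,0,1.5,41.0,43.7,0,0]]])

```text
time_s: 10.25
eef_pos: [453.3, 16.4, 119.8]
tool_rot: [0.081, -0.691, 0.713, -0.084]
force: [-0.8, -0.3, 0.5]
gripper_width: 0.996
```

Run:
```python
from h import *
rows([(W(-125,0,45),14,0),(W(-95,0,45),14,0),(W(-50,0,45),17,0),(W(0,0,45),21,0)],80)
a,d,p=cap('wrist','w2.png')
b,e,q=cap('top','t2.png'); P=pts(e,q); C=np.stack([(P-O)@ex,(P-O)@ey,P[...,2]],-1)
# tub front edge in cupboard frame, points at z 60..90 in front of hinge plane
m=(C[...,2]>60)&(C[...,2]<95)&(C[...,0]<-20)&(C[...,0]>-110)&(abs(C[...,1])<108)
for y0 in range(-100,101,25):
    k=m&(abs(C[...,1]-y0)<6)
    if k.sum(): print(y0,k.sum(),C[k][:,0].min().round(1))
```

```text
t 10.25 tcp [453.3  16.4 119.8] F [-0.8 -0.3  0.5] q [-0.13  0.38  2.16  0.07  0.37  1.41] w 1.0
[-0.0, -0.3, -0.2, 0.6, 0.0, 0.1] tcp [456.  17. 123.]
[-0.0, -3.2, 0.5, 0.6, 0.0, 0.1] tcp [486.  16. 123.]
[-0.0, -7.2, 1.5, 3.6, 0.0, 0.1] tcp [527.  14. 122.]
[-0.0, -11.5, 2.7, 7.6, 0.0, 0.1] tcp [571.  13. 120.]
-100 20 -76.6
-75 20 -77.3
-50 20 -76.4
-25 19 -76.8
0 16 -76.2
25 18 -76.4
50 14 -76.0
75 16 -75.9
100 16 -75.6
```

View pics/w2.png

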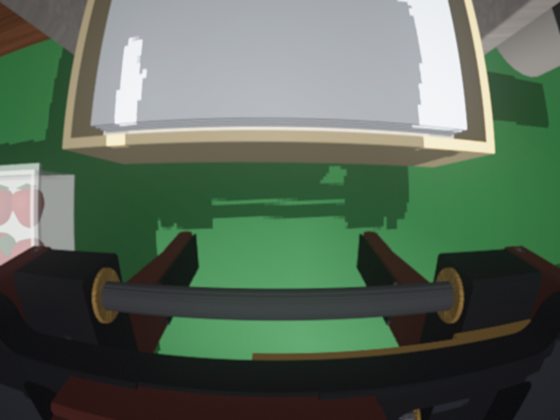

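Wrist view: the tub's front edge is at row ~150, straight and centred at column ~279, with the fingers centred at ~277. Top depth puts the front at x ≈ -76 mm, so I'll push now.

Run:
```python
from h import *
rows([(W(-90,0,42),15,0),(W(-60,0,40),17,0),(W(-30,0,38),20,0),(W(0,0,35),23,0)],80)
```

```text
t 10.35 tcp [455.2  16.2 123. ] F [ 0.2 -0.2  0.4] q [-0.13  0.37  2.16  0.07  0.37  1.41] w 1.01
[-0.1, -3.2, 1.2, 1.2, -0.0, 0.1] tcp [489.  16. 119.]
[-0.0, -5.8, 2.1, 3.2, -0.0, 0.1] tcp [517.  15. 117.]
[-0.0, -8.3, 3.0, 6.2, -0.0, 0.1] tcp [543.  14. 113.]
[-0.0, -10.7, 4.1, 9.2, -0.0, 0.1] tcp [569.  13. 109.]
```

Emit:
play_rows(steps=[[[1,0,-1.6,0.6,0.6,0,0],[1,0,-3.2,1.2,1.2,0,0],[1,0,-4.1,1.5,1.9,0,0],[1,0,-4.9,1.8,2.5,0,0],[1,0,-5.8,2.1,3.2,0,0],[1,0,-6.6,2.4,4.2,0,0],[1,0,-7.5,2.7,5.2,0,0],[1,0,-8.3,3.0,6.2,0,0],[1,0,-8.3,3.0,6.2,0,0]]])

```text
time_s: 11.48
eef_pos: [542.0, 13.5, 112.4]
tool_rot: [0.121, -0.685, 0.707, -0.125]
force: [0.4, 0.0, -0.5]
gripper_width: 1.001
```

Run:
```python
from h import *
rows([(W(-30,0,38),20,0),(W(-15,0,36),22,0),(W(0,0,35),23,0),(W(3,0,35),23,0)],80)
```

```text
t 11.47 tcp [542.   13.5 112.4] F [ 0.4  0.  -0.5] q [-0.12  0.46  2.06  0.11  0.27  1.39] w 1.0
[-0.0, -0.1, -0.1, -0.0, -0.0, 0.1] tcp [543.  14. 113.]
[-0.0, -1.2, 0.7, 2.0, -0.0, 0.1] tcp [555.  13. 110.]
[-0.0, -2.4, 1.3, 3.0, -0.0, 0.1] tcp [569.  13. 109.]
[-0.0, -2.7, 1.4, 3.0, -0.0, 0.1] tcp [572.  13. 109.]
```

Emit:
play_rows(steps=[[[1,0,-0.6,0.3,1,0,0],[1,0,-1.2,0.6,1.5,0,0],[1,0,-1.9,0.9,2,0,0],[1,0,-2.5,1.2,2.5,0,0],[1,0,-2.8,1.3,2.5,0,0],[1,0,-2.8,1.3,2.5,0,0],[1,0,-2.8,1.3,2.5,0,0]]])

```text
time_s: 12.35
eef_pos: [572.1, 12.6, 109.8]
tool_rot: [0.135, -0.682, 0.704, -0.14]
force: [-0.4, -0.2, 0.9]
gripper_width: 0.999
```

Run:
```python
from h import *
s,p,r=now();t=p+80*r.as_matrix()[:,2];print('tip cup',(t-O)@ex,(t-O)@ey,t[2])
rows([(W(-60,0,42),17,0),(W(-125,0,60),13,0)],80)
cap('wrist','w3.png')
```

```text
tip cup 2.658800553211642 -0.3484371106354737 35.89349145779511
t 12.35 tcp [572.1  12.6 109.8] F [-0.4 -0.2  0.9] q [-0.12  0.49  2.02  0.13  0.24  1.36] w 1.0
[-0.0, 4.8, -2.9, -5.5, -0.0, 0.1] tcp [517.  15. 119.]
[-0.0, 9.6, -7.0, -9.5, -0.0, 0.1] tcp [457.  17. 138.]
```

View pics/w3.png

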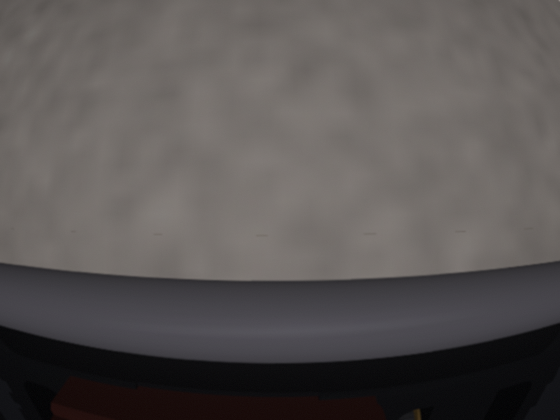

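The view is blocked by the roof front, so it tells me nothing about the tub. I'll retreat and check from there.

Emit:
play_rows(steps=[[[1,0,4.8,-2.9,-5.5,0,0],[1,0,4.8,-2.9,-5.5,0,0],[1,0,9.6,-7.0,-9.5,0,0],[1,0,9.6,-7.0,-9.5,0,0],[1,0,9.6,-7.0,-9.5,0,0]]])

```text
time_s: 13.02
eef_pos: [457.8, 16.2, 138.3]
tool_rot: [0.079, -0.691, 0.714, -0.082]
force: [-0.2, -0.6, -0.3]
gripper_width: 1.001
```

Run:
```python
from h import *
cap('wrist','w4.png')
b,e,q=cap('top'); P=pts(e,q); C=np.stack([(P-O)@ex,(P-O)@ey,P[...,2]],-1)
m=(C[...,2]>40)&(C[...,2]<100)&(C[...,0]<5)&(C[...,0]>-90)&(abs(C[...,1])<115)
print(m.sum(), C[m][:,0].min() if m.any() else '')
rows([(W(-160,-100,250),0,0),(W(-75,-205,230),0,90),(W(-75,-205,140),0,90),(W(-75,-205,90),0,90)],80)
rows([(W(-160,-100,250),0,0),(W(-75,-205,230),0,-90),(W(-75,-205,140),0,-90)],80)
```

```text
0 
t 13.12 tcp [457.9  16.1 137.9] F [0.3 0.4 0.7] q [-0.13  0.34  2.14  0.05  0.44  1.43] w 1.0
[10.0, -2.6, -19.1, -13.1, -0.0, 0.1] tcp [437. -83. 330.]
[20.5, -10.4, -15.2, -10.3, 10.2, 89.6] tcp [ 518. -190.  310.]
[20.5, -8.4, -6.5, -10.3, 10.2, 89.6] tcp [ 518. -190.  220.]
[20.5, -7.2, -1.6, -10.3, 10.2, 89.6] tcp [ 518. -190.  170.]
t 13.12 tcp [457.9  16.1 137.9] F [0.3 0.4 0.7] q [-0.13  0.34  2.14  0.05  0.44  1.43] w 1.0
[10.0, -2.6, -19.1, -13.1, -0.0, 0.1] tcp [437. -83. 330.]
[20.5, -10.4, -15.2, -10.2, -10.3, -89.5] tcp [ 518. -190.  310.]
[20.5, -8.4, -6.5, -10.2, -10.3, -89.5] tcp [ 518. -190.  220.]
```

View pics/w4.png

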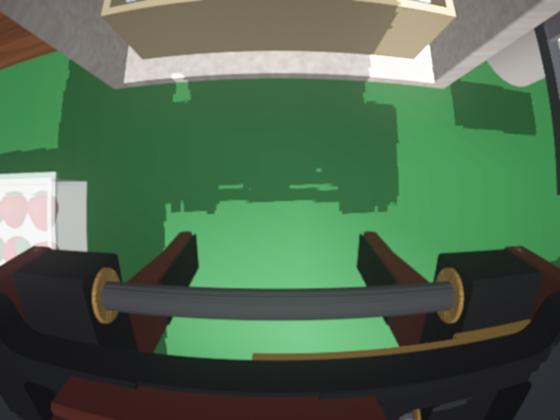

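Wrist view: the tub front (bottom edge at row ~55) sits behind the cupboard's floor edge (row ~80), straight, and the top depth shows nothing left in front of the hinge plane. Next is the lever.

Run:
```python
from h import *
rows([(W(-150,-30,120),5,0),(W(-190,-205,250),0,-90),(W(-75,-205,230),0,-90),(W(-75,-205,145),0,-90)],80)
```

```text
t 13.12 tcp [457.9  16.1 137.9] F [0.3 0.4 0.7] q [-0.13  0.34  2.14  0.05  0.44  1.43] w 1.0
[2.9, 0.1, -6.4, -8.1, -0.0, 0.1] tcp [442. -13. 200.]
[20.5, 0.3, -19.8, -10.2, -10.3, -89.5] tcp [ 403. -187.  330.]
[20.5, -10.4, -15.2, -10.2, -10.3, -89.5] tcp [ 518. -190.  310.]
[20.5, -8.5, -7.0, -10.2, -10.3, -89.5] tcp [ 518. -190.  225.]
```

Emit:
play_rows(steps=[[[-1,2.9,0.1,-6.4,-8.1,0,0],[-1,2.9,0.1,-6.4,-8.1,0,0],[-1,20.5,0.3,-19.8,-10.2,-10.3,-89.5],[-1,20.5,0.3,-19.8,-10.2,-10.3,-89.5],[-1,20.5,0.3,-19.8,-10.2,-10.3,-89.5],[-1,20.5,0.3,-19.8,-10.2,-10.3,-89.5],[-1,20.5,0.3,-19.8,-10.2,-10.3,-89.5],[-1,20.5,0.3,-19.8,-10.2,-10.3,-89.5],[-1,20.5,0.3,-19.8,-10.2,-10.3,-89.5],[-1,20.5,0.3,-19.8,-10.2,-10.3,-89.5],[-1,20.5,0.3,-19.8,-10.2,-10.3,-89.5],[-1,20.5,0.3,-19.8,-10.2,-10.3,-89.5],[-1,20.5,0.3,-19.8,-10.2,-10.3,-89.5],[-1,20.5,-10.4,-15.2,-10.2,-10.3,-89.5],[-1,20.5,-10.4,-15.2,-10.2,-10.3,-89.5],[-1,20.5,-10.4,-15.2,-10.2,-10.3,-89.5]]])

```text
time_s: 15.12
eef_pos: [519.9, -190.9, 308.0]
tool_rot: [-0.001, 1.0, -0.017, -0.001]
force: [-0.5, -0.5, -0.1]
gripper_width: 0.006
```

Run:
```python
from h import *
rows([(W(-75,-205,125),0,-90),(W(-75,-205,88),0,-90)],80)
cap('wrist','w5.png')
```

```text
t 15.12 tcp [ 519.9 -190.9  308. ] F [-0.5 -0.5 -0.1] q [-0.48  0.29  1.6   0.    1.25 -0.44] w 0.01
[-0.2, -0.0, 10.3, -0.1, 0.1, -0.0] tcp [ 518. -190.  205.]
[-0.1, -0.0, 14.0, -0.1, 0.1, -0.0] tcp [ 518. -190.  168.]
```

View pics/w5.png

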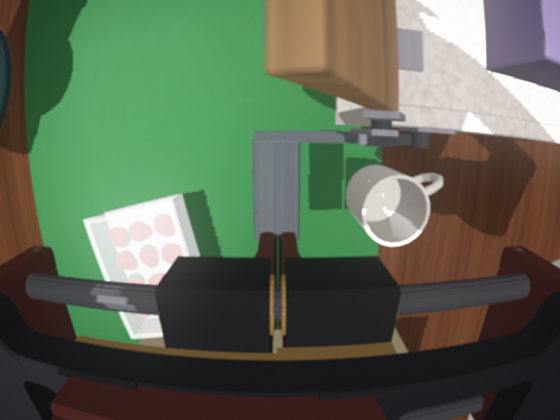

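Run:
```python
from h import *
p=bot.camera_params('wrist')
M=np.array(p['world_to_cam'])
def pr(P):
    c=M@np.r_[P,1];v=np.array([c[0],-c[1],-c[2]]);th=np.arctan2(np.hypot(v[0],v[1]),v[2]);k=th/np.hypot(v[0],v[1])
    return (p['cx']+p['fx']*k*v[0],p['cy']+p['fy']*k*v[1])
s,t,r=now();z=r.as_matrix()[:,2]
print('tip',pr(t+80*z),'under tip at 118',pr(t+190*z))
for c in [(-90,-148),(-50,-148),(-90,-238),(-50,-238),(-70,-193)]: print(c,pr(W(*c,118)))
```

```text
tip (np.float64(274.3342917437006), np.float64(251.86843206123544)) under tip at 118 (np.float64(275.4530881674761), np.float64(203.62821041346746))
(-90, -148) (np.float64(258.7279145597358), np.float64(137.4221746875019))
(-50, -148) (np.float64(306.5813331742768), np.float64(137.4680295894338))
(-90, -238) (np.float64(260.0737955845832), np.float64(239.64355595405073))
(-50, -238) (np.float64(304.84428440828094), np.float64(239.58782850208306))
(-70, -193) (np.float64(282.61742879214535), np.float64(190.07560092053166))
```

The pad shows at (253–300, 135–240) and the point under the fingertips projects to (275,204), so it is on the pad. Pressing.

Emit:
play_rows(steps=[[[-1,0,0,5,0,0,0],[-1,0,0,9,0,0,0],[-1,0,0,11,0,0,0],[-1,0,0,12,0,0,0],[-1,0,0,13,0,0,0],[-1,0,0,14.1,0,0,0],[-1,0,0,14.1,0,0,0],[-1,0,0,14.1,0,0,0],[-1,0,0,14.1,0,0,0],[-1,0,0,14.1,0,0,0],[-1,0,0,14.1,0,0,0]]])

```text
time_s: 16.55
eef_pos: [516.9, -190.8, 168.5]
tool_rot: [-0.0, 1.0, -0.016, -0.001]
force: [0.5, -2.4, 3.1]
gripper_width: 0.004
```

```bash
cat >> h.py <<'E'
def flap():
    im,e,q=cap('top'); P=pts(e,q); C=np.stack([(P-O)@ex,(P-O)@ey,P[...,2]],-1)
    hsv=cv2.cvtColor(im,cv2.COLOR_RGB2HSV)
    m=(C[...,0]>-190)&(C[...,0]<15)&(abs(C[...,1])<120)&(abs(C[...,1])>40)&(C[...,2]>20)&(C[...,2]<360)&(hsv[...,1]>60)&(hsv[...,0]<25)
    Q=C[m]
    if len(Q)<20: print('few',len(Q)); return
    x,z=np.median(Q[:,0]),np.median(Q[:,2]); print('flap n',len(Q),'mid',x.round(),z.round(),'angle~',np.arctan2(-x,180-z).round(2),'xmin',Q[:,0].min().round(), 'z',Q[:,2].min().round(),Q[:,2].max().round())
E
python3 - <<'E'
from h import *
rows([]); flap()
E
```

```text
t 16.55 tcp [ 516.9 -190.8  168.5] F [ 0.5 -2.4  3.1] q [-0.48  0.45  1.76 -0.    0.94 -0.45] w 0.0
flap n 3295 mid -62.0 262.0 angle~ 2.49 xmin -112.0 z 191.0 314.0
```

Pressed, with about 3 N up on the tool, and the flap is sinking. I'll hold it a while longer.

Emit:
play_rows(steps=[[[-1,0,0,0,0,0,0],[-1,0,0,0,0,0,0],[-1,0,0,0,0,0,0],[-1,0,0,0,0,0,0],[-1,0,0,0,0,0,0],[-1,0,0,0,0,0,0],[-1,0,0,0,0,0,0],[-1,0,0,0,0,0,0],[-1,0,0,0,0,0,0],[-1,0,0,0,0,0,0],[-1,0,0,0,0,0,0],[-1,0,0,0,0,0,0]]])

```text
time_s: 18.1
eef_pos: [516.6, -190.4, 168.2]
tool_rot: [-0.0, 1.0, -0.017, -0.001]
force: [2.0, -0.5, 4.6]
gripper_width: 0.01
```

Run:
```python
from h import *
rows([]); flap()
```

```text
t 18.1 tcp [ 516.6 -190.4  168.2] F [ 2.  -0.5  4.6] q [-0.48  0.45  1.76 -0.    0.94 -0.45] w 0.01
flap n 3801 mid -79.0 151.0 angle~ 1.23 xmin -153.0 z 105.0 192.0
```

Emit:
play_rows(steps=[[[-1,0,0,-5,0,0,0],[-1,0,0,-12,0,0,0],[-1,0,0,-12,0,0,0],[-1,0,0,-12,0,0,0],[-1,0,0,-12,0,0,0],[-1,0,0,-12,0,0,0],[-1,0,0,-12,0,0,0],[-1,0,0,-12,0,0,0],[-1,0,0,-12,0,0,0],[-1,0,0,-12,0,0,0],[-1,0,0,-12,0,0,0],[-1,0,0,-12,0,0,0],[-1,0,0,-12,0,0,0],[-1,0,0,-12,0,0,0],[-1,0,0,-12,0,0,0],[-1,0,0,-12,0,0,0],[-1,0,0,-12,0,0,0],[-1,0,0,-12,0,0,0]]])

```text
time_s: 20.4
eef_pos: [516.9, -190.6, 288.2]
tool_rot: [-0.0, 1.0, -0.017, -0.001]
force: [0.8, -0.2, 0.3]
gripper_width: 0.003
```

Run:
```python
from h import *
flap()
im,e,q=cap('top');P=pts(e,q); C=np.stack([(P-O)@ex,(P-O)@ey,P[...,2]],-1)
m=(abs(C[...,0]+70)<15)&(abs(C[...,1]+193)<35)&(C[...,2]<140)&(C[...,2]>60);print('pad z',np.median(C[m][:,2]),m.sum())
rows([(W(-190,-190,250),0,-90),(W(-190,-70,250),0,0),(W(-160,-70,60),10,0),(W(-90,-70,55),12,0)],80)
```

```text
flap n 1108 mid -25.0 132.0 angle~ 0.48 xmin -42.0 z 30.0 181.0
pad z 118.02166177659569 239
t 20.5 tcp [ 516.9 -190.6  288.2] F [0.4 0.5 0.2] q [-0.48  0.3   1.63 -0.    1.21 -0.45] w 0.0
[-11.4, -1.5, -4.2, -0.0, 0.1, -0.0] tcp [ 404. -172.  330.]
[-11.4, -13.5, -4.1, 0.1, 0.1, 90.0] tcp [408. -52. 330.]
[-9.7, -13.5, 15.0, 7.9, 8.0, 89.7] tcp [424. -52. 139.]
[-3.0, -13.5, 15.5, 9.5, 9.6, 89.6] tcp [491. -54. 133.]
```

Pad back at 118 mm, and the flap is sinking through about 0.4. I'll shut it by pushing on the bow handle's bar, which keeps the gripper's body clear of the panel.

Run:
```python
from h import *
rows([(W(-190,-190,250),0,-90),(W(-200,0,230),0,0),(W(-165,0,45),12,0)],80)
```

```text
t 20.5 tcp [ 516.9 -190.6  288.2] F [0.4 0.5 0.2] q [-0.48  0.3   1.63 -0.    1.21 -0.45] w 0.0
[-11.4, -1.5, -4.2, -0.0, 0.1, -0.0] tcp [ 404. -172.  330.]
[-12.4, -20.5, -2.1, 0.1, 0.1, 90.0] tcp [400.  19. 310.]
[-10.5, -20.5, 16.5, 9.5, 9.6, 89.6] tcp [418.  18. 123.]
```

Emit:
play_rows(steps=[[[-1,-11.4,-1.5,-4.2,0,0,0],[-1,-11.4,-1.5,-4.2,0,0,0],[-1,-12.4,-20.5,-2.1,0,0,90],[-1,-12.4,-20.5,-2.1,0,0,90],[-1,-12.4,-20.5,-2.1,0,0,90],[-1,-12.4,-20.5,-2.1,0,0,90],[-1,-12.4,-20.5,-2.1,0,0,90],[-1,-12.4,-20.5,-2.1,0,0,90],[-1,-12.4,-20.5,-2.1,0,0,90],[-1,-12.4,-20.5,-2.1,0,0,90],[-1,-12.4,-20.5,-2.1,0,0,90],[-1,-12.4,-20.5,-2.1,0,0,90],[-1,-12.4,-20.5,-2.1,0,0,90],[-1,-8,-20.5,8,6,6,89.8],[-1,-8,-20.5,8,6,6,89.8],[-1,-8,-20.5,16.5,9.5,9.6,89.6],[-1,-8,-20.5,16.5,9.5,9.6,89.6],[-1,-8,-20.5,16.5,9.5,9.6,89.6]]])

```text
time_s: 22.75
eef_pos: [441.7, 17.3, 121.8]
tool_rot: [0.071, -0.692, 0.714, -0.073]
force: [-0.0, 0.2, 0.3]
gripper_width: 0.009
```

Run:
```python
from h import *
flap()
rows([(W(-140,0,45),12,0),(W(-95,0,40),12,0),(W(-72,0,38),12,0)],80)
cap('wrist','w6.png')
```

```text
flap n 919 mid -22.0 137.0 angle~ 0.47 xmin -157.0 z 33.0 215.0
t 22.8 tcp [443.   17.1 123.1] F [ 0.6  0.1 -0.1] q [-0.13  0.36  2.17  0.05  0.41  1.43] w 0.0
[-0.0, -0.0, -0.0, 0.1, -0.0, 0.1] tcp [443.  17. 123.]
[0.0, -4.3, 1.4, 0.1, -0.0, 0.1] tcp [488.  16. 118.]
[0.0, -6.6, 2.1, 0.1, -0.0, 0.1] tcp [511.  15. 116.]
```

View pics/w6.png

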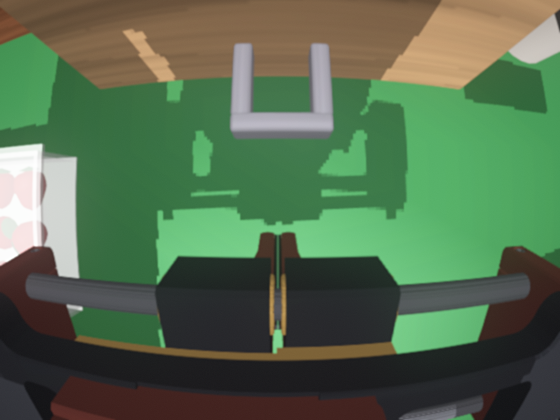

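The handle bar (232–332, 122) is centred on the closed fingers (277), so I'll push on it.

Emit:
play_rows(steps=[[[-1,0,-2,0.6,0,0,0],[-1,0,-3.5,1.1,0,0,0],[-1,0,-4.3,1.4,0,0,0],[-1,0,-5.0,1.6,0,0,0],[-1,0,-5.6,1.8,0,0,0],[-1,0,-6.1,2.0,0,0,0],[-1,0,-6.4,2.0,0,0,0],[-1,0,-6.4,2.0,0,0,0],[-1,0,-6.4,2.0,0,0,0]]])

```text
time_s: 23.98
eef_pos: [506.8, 15.2, 116.2]
tool_rot: [0.071, -0.692, 0.715, -0.073]
force: [-7.4, -0.4, 0.2]
gripper_width: 0.009
```

Run:
```python
from h import *
rows([(W(-74,0,38),12,0),(W(-70,0,38),12,0)],80);flap()
```

```text
t 23.98 tcp [506.8  15.2 116.2] F [-7.4 -0.4  0.2] q [-0.12  0.44  2.03  0.04  0.47  1.46] w 0.01
[0.0, -0.3, 0.0, 0.4, 0.0, 0.0] tcp [509.  15. 116.]
[0.0, -0.6, 0.1, 0.4, 0.0, 0.0] tcp [513.  15. 116.]
flap n 523 mid -16.0 164.0 angle~ 0.8 xmin -18.0 z 51.0 179.0
```

Emit:
play_rows(steps=[[[-1,0,-0.2,0.05,0,0,0],[-1,0,-0.3,0.1,0,0,0],[-1,0,-0.3,0.1,0,0,0],[-1,0,-0.3,0.1,0,0,0]]])

```text
time_s: 24.52
eef_pos: [507.5, 15.4, 115.3]
tool_rot: [0.069, -0.692, 0.715, -0.071]
force: [-13.0, -0.2, 5.5]
gripper_width: 0.006
```

Run:
```python
from h import *
rows([(W(-140,0,45),12,0)],80)
```

```text
t 24.52 tcp [507.5  15.4 115.3] F [-13.   -0.2   5.5] q [-0.12  0.44  2.03  0.04  0.48  1.46] w 0.01
[0.0, 6.1, -2.0, 0.6, 0.0, 0.0] tcp [443.  17. 123.]
```

The force rose to 13 N with under 1 mm of travel, so the flap is on its stop. Backing off and checking.

Emit:
play_rows(steps=[[[-1,0,3,-1,0,0,0],[-1,0,6.5,-2,0,0,0],[-1,0,7,-10,-8,0,0],[-1,0,8,-18,-12,0,0],[-1,0,8,-18,-12,0,0],[-1,0,8,-18,-12,0,0],[-1,0,8,-18,-12,0,0],[-1,0,8,-18,-12,0,0]]])

```text
time_s: 25.52
eef_pos: [397.1, 18.7, 275.1]
tool_rot: [-0.001, -0.695, 0.719, 0.0]
force: [-0.7, -0.5, 0.2]
gripper_width: 0.008
```

Run:
```python
from h import *
rows([])
Z=np.load('t.npz')['P']
im,e,q=cap('top');P=pts(e,q); C=np.stack([(P-O)@ex,(P-O)@ey,P[...,2]],-1)
m=(abs(C[...,0]+70)<15)&(abs(C[...,1]+193)<35)&(C[...,2]<140)&(C[...,2]>60);print('pad z',np.median(C[m][:,2]),m.sum())
cap('wrist','w7.png'); b,_,_=cap('scene')
w=cv2.imread('pics/w7.png'); cv2.imwrite('pics/fin.png',np.hstack([cv2.resize(w,(400,300)),cv2.resize(b[...,::-1],(400,300))]))
```

```text
t 25.52 tcp [397.1  18.7 275.1] F [-0.7 -0.5  0.2] q [-0.13  0.1   1.95 -0.    1.1   1.48] w 0.01
pad z 117.29598963532862 329
```

View pics/fin.png

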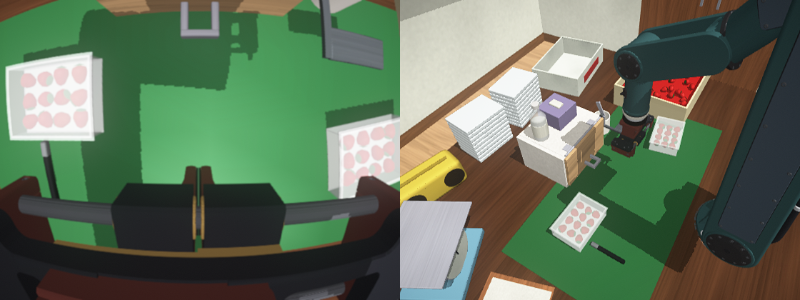

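The left half (wrist) shows the handle at (200,20); the right half (scene) shows the flap flush with the cupboard and everything else in place. One numeric check of the angle.

Run:
```python
from h import *
for n in ('scene','top'):
    im,e,q=cap(n);P=pts(e,q); C=np.stack([(P-O)@ex,(P-O)@ey,P[...,2]],-1)
    m=(C[...,0]>-55)&(C[...,0]<8)&(abs(C[...,1])<120)&(abs(C[...,1])>35)&(C[...,2]>22)&(C[...,2]<165)&(e>0)
    Q=C[m]
    for _ in range(4):
        if len(Q)<30:break
        c=np.polyfit(Q[:,2],Q[:,0],1);Q=Q[abs(np.polyval(c,Q[:,2])-Q[:,0])<5]
    print(n,len(Q),c if len(Q)>30 else '')
    h=(C[...,0]>-100)&(C[...,0]<-40)&(abs(C[...,1])<40)&(C[...,2]>30)&(C[...,2]<90)
    if h.sum(): print('bar x',np.percentile(C[h][:,0],[2,50]),'z',np.median(C[h][:,2]),h.sum())
```

```text
scene 1139 [-5.24200991e-04 -1.62290526e+01]
bar x [-67.40790363 -58.94389493] z 56.63108882320671 133
top 345 [-6.22007412e-04 -1.67117291e+01]
bar x [-66.80948362 -58.86875597] z 57.190660613472005 122
```

Flap slope is about 0.0005 rad, so it is vertical, i.e. shut. Handing in.

```bash
python3 -c "
from h import *
print(bot.job_done())"
```

```text
the job is handed in; nothing more can be done
None
```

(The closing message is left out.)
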